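Count four wheel nuts out of the bench dispenser

ROBOT

A 6-joint arm with a two-finger parallel gripper is mounted at the origin on the work surface. World frame = base frame: x ahead of the robot, y to its left, z up, the work surface at z = 0. Lengths are in m, angles in rad, forces in N, time in s.
With the tool pointing down it reaches from about 0.3 to 0.875 m from the base axis. Payload 6.4 kg.
Tool frame: the origin (TCP) lies where the fingers leave the gripper's body, on its centre line; the fingertips stand 73 mm ahead of it and the grasp point (between the pads) lies 54 mm ahead of it; z points along the fingers, y is the line along which they close (so a half turn about z gives the same grasp; the last joint's range is limited). The gripper opens to 85 mm and grips with 20 to 120 N. Pads are 22 mm wide; open, the fingers measure 114 mm over their backs; the gripper's body (76 mm by 85 mm) begins 54 mm behind the grasp point. The pads swing forward as they close: fully open they stand 13 mm farther back than shut.
Start: joints at [0.987, 0.181, 1.607, -0, 1.354, -0.206], TCP at [0.212, 0.534, 0.304] pointing down, gripper open.
Joint ranges: [-2.99, 2.99], [-0.89, 2.07], [0.3, 2.58], [-1.14, 4.28], [0, 2.63], [-3.12, 3.12]. Speed limits (rad/s): [2.57, 2.57, 3.01, 3.14, 3.14, 3.14].

INTERFACE

Orientations are given as a unit quaternion [w, x, y, z].
In Python, from bench import ctrl gives the robot as it stands.
- The arm moves only by the tool carry_out, never from a script. Its argument "steps" is one flat list of numbers, 7 for each row, row after row: the shift along the tool's x, y, z in m, then the turn, a rotation vector about the tool's x, y, z in rad, then the opening, from 0 (shut) to 1 (fully open). In form: [dx, dy, dz, wx, wy, wz, claw, dx, dy, dz, wx, wy, wz, claw, ...]. A call has 1 to 20 rows; each row is the pose to reach, as a shift and turn from the pose commanded when the call began, along the tool's axes at that moment; what a row does not reach only later rows make up. A row lasts 1/10 s, in which the tool goes at most 50 mm and 8.59 degrees, less where a joint would pass 70% of its speed; a pose out of reach is approached as far as the arm can. A call with a gripper value outside its range is refused whole. The fingers move at their own pace and stop on an object; the grip force is fixed at half the most. Time passes only in rows, so rows that repeat a pose let the fingers close. It gives the time, the measured TCP pose, the force, the opening and the grip force at its end, in the units of the state.
- ctrl.get_obs(): the state, without advancing time (a new reading comes with each control period).
- ctrl.camera(name): name is "scene" or "top" or "wrist"; returns the picture (400x640x3 uint8, red, green, blue); there is no depth.
- ctrl.camera_params(name): a dict with "vertical_fov" (degrees; the focal length in pixels is half the picture's height over the tangent of half this angle, whatever the lens; pixels are square), "cx", "cy" (the principal point, pixels), "cam_to_world" (4x4, takes a point from camera to world coordinates); the wrist camera has in their place "hand_eye" (4x4, takes a point from camera to tool coordinates, whose origin is the TCP and whose axes are the flange's). Camera axes: x right, y down, z forward; pixel columns grow to the right and rows downward; lengths in m; the calibration is good to about 2 mm. A picture is of the moment at which its call begins: read the wrist's pose just before it. camera_params takes no time and is no camera call.
- ctrl.hand_in(): hands the job in; it is judged then, once.
The state is a dict: "time_s": time; "q": joint angles; "dq": joint speeds; "joint_efforts": joint torques, N m; "eef_pos": TCP position; "eef_rot": TCP orientation; "wrist_force": force on the tool from outside, world axes, zero at the start; "torque": the same for the moment, N m; "opening": opening from 0.0 (shut) to 1.0 (fully open); "grasp_force": force on a finger pad.
Only numpy, scipy, OpenCV 4.12 (cv2) and the standard library are available. Lean on these libraries where they do the work, as an engineer would, in place of code of your own. Each camera call takes 0.05 s, during which the arm holds its last target. There are 200 camera calls.

TASK

Stand the steel parts bowl on the foot of the wheel-nut dispenser, upright and centred under the spout with its handle pointing straight out to the dispenser's front. Then turn the dispenser's sloping paddle knob clockwise by exactly four clicks, so that four nuts and no more drop into the bowl, and leave the knob resting in that click and the filled bowl standing where it is. Spill no nut and leave the other things on the bench as they are.

Things in the scene. Friction and masses are not known exactly. Their poses are not given: they have to be found in the camera images.
- dispenser: bench-top wheel-nut dispenser, fixed, its place and heading vary. Origin under its foot plate; front = its own -x (roughly towards the robot), +y to the left as the robot sees it, z up. Foot plate 8 mm thick, x -115 to +115 mm, 170 mm wide. Upright pedestal from x +34 to +110 mm, 114 mm wide. It carries a sloping round pan, a spout in front and a hopper behind
- pan (a point): centre of the pan's floor, 220 mm above the dispenser's origin; axes as the dispenser's. The pan slopes down 32 deg to the front; outer radius 87 mm, rim 34 mm; its frontmost edge is at dispenser x -92 mm, z 167 to 203 mm. In it turns a white wheel with ten vanes; nuts lie in six of its ten pockets, the pocket over the outlet (lowest point) is empty at the start
- hopper (a point): centre of the clear hopper with black lid (88 mm in x, 168 mm in y, 145 mm high, from 258 to 403 mm up) that stands behind the knob; axes as the dispenser's
- knob (a joint): angle of paddle wheel and knob, 0 at the start, growing as the knob turns clockwise seen looking down on its top (negative about knob_grip's z). A sprung detent clicks every 0.628 rad (36 deg); each click drops one nut. A click takes about 0.25 N m; let go within 10 deg of a click, the wheel settles into it. A stop bars turning back past the start
- knob_grip (a point): centre of the knob's blade, a black bar 84 mm long (its x), 14 mm thick (y), 36 mm deep (z), on the wheel's axis 70 mm above the pan's floor. Its z points out of the knob, leaning 32 deg from vertical to the dispenser's front; it turns with the knob. Wheel and nuts lie at least 17 mm below the blade's lower edge
- spout (a point): centre of the lower mouth of the upright steel spout, 66 mm (x) by 53 mm (y), 118 mm above the bench; axes as the dispenser's
- bowl_spot (a point): point on top of the foot plate, 8 mm above the bench, straight below the spout: where the middle of the bowl's underside belongs; axes as the dispenser's
- bowl_centre (a point): steel parts bowl, 112 mm across at the rim, 92 mm at its foot, 55 mm high, wall 3 mm, about 0.22 kg with its handle; loose. Origin on the bowl's axis, half-way up (27.5 mm). z up out of the bowl; the handle points along its own -x
- bowl_grip (a point): point on the middle of the bowl's handle, 112 mm from the bowl's axis, 46 mm above its underside; axes as bowl_centre. The handle is a level black bar 18 mm wide (y) and 13 mm deep (z), from 57 to 153 mm from the axis along -x
- nut1: flanged steel wheel nut number 1 to come out, 29 mm across, 20 mm high, 35 g, loose in its pocket of the dispenser's wheel. Origin at the middle of the flange's underside, z out of the top
- nut2: flanged steel wheel nut number 2 to come out, 29 mm across, 20 mm high, 35 g, loose in its pocket of the dispenser's wheel. Origin at the middle of the flange's underside, z out of the top
- nut3: flanged steel wheel nut number 3 to come out, 29 mm across, 20 mm high, 35 g, loose in its pocket of the dispenser's wheel. Origin at the middle of the flange's underside, z out of the top
- nut4: flanged steel wheel nut number 4 to come out, 29 mm across, 20 mm high, 35 g, loose in its pocket of the dispenser's wheel. Origin at the middle of the flange's underside, z out of the top
- nut5: flanged steel wheel nut number 5 to come out, 29 mm across, 20 mm high, 35 g, loose in its pocket of the dispenser's wheel. Origin at the middle of the flange's underside, z out of the top
- nut6: flanged steel wheel nut number 6 to come out, 29 mm across, 20 mm high, 35 g, loose in its pocket of the dispenser's wheel. Origin at the middle of the flange's underside, z out of the top
- caster: swivel castor, wheel up, on its 100 x 85 mm plate, 110 mm high, reaching 67 mm from its origin, loose; origin under its plate. Not to be disturbed
- spray_can: white spray can, 66 mm across, 190 mm high, loose; origin under its centre. Not to be disturbed
- brake_band: rusty brake band, a ring 170 mm across and 42 mm high with a lug reaching 105 mm towards its -x, loose; origin under its centre. Not to be disturbed
- c_clamp: rusty C-clamp lying flat, 160 x 115 mm, 20 mm high, loose; origin about its middle. Not to be disturbed
- motor: small electric motor lying along its x, 165 mm long, 94 mm wide, 121 mm high, loose; origin under its centre. Not to be disturbed
- grease_tin: round metal tin, 84 mm across, 85 mm high, loose; origin under its centre. Not to be disturbed

How it is judged:
On the way:
1. the bowl stands on the dispenser's foot, centred under the spout, handle to the front, before the knob has been turned (horizontal distance between bowl_centre and bowl_spot below 0.025 m and z of bowl_centre in the frame of dispenser below 0.043 m and angle between bowl_centre's own z axis and vertical below 0.12 rad and angle between the x axis of bowl_centre and the x axis of dispenser, either way round below 0.3 rad and x of bowl_grip in the frame of dispenser below -0.1 m and value of joint knob below 0.25 rad and contact force between the fingers and bowl below 0.05 N), for 0.2 s.
At the end, for the whole second after the job is handed in: Bowl at rest upright on the foot plate, within 25 mm of the point below the spout, handle within 17 deg of straight out to the front; nuts 1 to 4 in the bowl, nuts 5 and 6 still in the pan; knob at four clicks (2.51 rad, within 0.2) (horizontal distance between bowl_centre and bowl_spot below 0.025 m and z of bowl_centre in the frame of dispenser below 0.043 m and angle between bowl_centre's own z axis and vertical below 0.12 rad and angle between the x axis of bowl_centre and the x axis of dispenser, either way round below 0.3 rad and x of bowl_grip in the frame of dispenser below -0.1 m and horizontal distance between each of nut1, nut2, nut3, nut4 and bowl_centre below 0.052 m and z of nut1 in the frame of bowl_centre between -0.03 and 0.035 m and z of nut2 in the frame of bowl_centre between -0.03 and 0.035 m and z of nut3 in the frame of bowl_centre between -0.03 and 0.035 m and z of nut4 in the frame of bowl_centre between -0.03 and 0.035 m and height (world z) of each of nut5, nut6 above 0.15 m and value of joint knob between 2.313 and 2.713 rad and linear speed of bowl below 0.02 m/s); the robot touches nothing.
It fails at once if a fifth nut came out of the dispenser (height (world z) of nut5 below 0.15 m).
It fails at once if a nut was spilled on the bench ((height (world z) of nut1 below 0.045 m and horizontal distance between nut1 and bowl_centre above 0.065 m) or (height (world z) of nut2 below 0.045 m and horizontal distance between nut2 and bowl_centre above 0.065 m) or (height (world z) of nut3 below 0.045 m and horizontal distance between nut3 and bowl_centre above 0.065 m) or (height (world z) of nut4 below 0.045 m and horizontal distance between nut4 and bowl_centre above 0.065 m) or (height (world z) of nut5 below 0.045 m and horizontal distance between nut5 and bowl_centre above 0.065 m) or (height (world z) of nut6 below 0.045 m and horizontal distance between nut6 and bowl_centre above 0.065 m)).
It fails at once if the bowl was tipped over (angle between bowl_centre's own z axis and vertical above 0.8 rad).
It fails at once if another thing on the bench was shifted or knocked over (distance of any of caster, spray_can, brake_band, c_clamp, motor, grease_tin from where it was at the start of the episode above 0.025 m or angle between any of caster, spray_can, brake_band, c_clamp, motor, grease_tin's own z axis and vertical above 0.4 rad).
It also fails if it takes over 72 s, if anything falls off the work surface, if the arm or the gripper's body presses on something with over 40 N, if the wrist force passes 120 N, or if a joint passes its speed limit or range.

## Working session

There is one attempt and no reset: what is moved stays moved. The work goes in short steps, Python scripts to look and compute and a tool call to move; the robot and the scene stay as the last step left them, time stands still between calls to the robot, and variables do not carry over. Pictures are saved under pics/ and viewed, at most 10 in all, crops included, and the job is handed in when it is done.

Besides the shell and the picture viewer there is one more tool, called in YAML: its name, and indented under it one key for each argument. carry_out: Moves the arm, as the interface text tells. Its arguments: {"type":"object","properties":{"steps":{"type":"array"}},"required":["steps"]}

```bash
mkdir -p pics; ls; cat > h.py <<'E'
import numpy as np, cv2
from bench import ctrl
from scipy.spatial.transform import Rotation as R
def Rq(q): return R.from_quat([q[1],q[2],q[3],q[0]])
def cam(name):
    p=ctrl.camera_params(name); f=200/np.tan(np.radians(p['vertical_fov'])/2)
    if 'cam_to_world' in p: T=np.array(p['cam_to_world'])
    else:
        o=ctrl.get_obs(); W=np.eye(4); W[:3,:3]=Rq(o['eef_rot']).as_matrix(); W[:3,3]=o['eef_pos']; T=W@np.array(p['hand_eye'])
    return f,p['cx'],p['cy'],T
def ray(c,u,v):
    f,cx,cy,T=c; d=T[:3,:3]@np.array([(u-cx)/f,(v-cy)/f,1]); return T[:3,3],d/np.linalg.norm(d)
def onz(c,u,v,z):
    o,d=ray(c,u,v); return o+d*(z-o[2])/d[2]
def proj(c,P):
    f,cx,cy,T=c; p=T[:3,:3].T@(np.array(P)-T[:3,3]); return f*p[0]/p[2]+cx,f*p[1]/p[2]+cy
def tri(rs):
    A=np.zeros((3,3));b=np.zeros(3)
    for o,d in rs:
        M=np.eye(3)-np.outer(d,d);A+=M;b+=M@o
    x=np.linalg.solve(A,b); return x,[np.linalg.norm((np.eye(3)-np.outer(d,d))@(x-o)) for o,d in rs]
def snap(name,fn):
    im=np.array(ctrl.camera(name)); cv2.imwrite('pics/'+fn,im[:,:,::-1]); return im
E
python3 - <<'E'
from h import *
for n in('scene','top'):
    snap(n,n+'.png'); c=cam(n); print(n,c[:3],c[3].round(3).tolist())
print(ctrl.camera_params('wrist')); print(ctrl.get_obs())
E
```

```text
pics
scene (np.float64(406.25296138774826), 320.49041438608754, 193.96521636968106) [[0.684, -0.615, 0.393, 0.07], [-0.73, -0.576, 0.368, -0.429], [-0.0, -0.538, -0.843, 1.248], [0.0, 0.0, 0.0, 1.0]]
top (np.float64(374.22649632375504), 321.0889039488222, 199.5631615979824) [[0.001, -0.998, 0.06, 0.516], [-1.0, -0.001, -0.007, 0.032], [0.007, -0.06, -0.998, 1.294], [0.0, 0.0, 0.0, 1.0]]
{'vertical_fov': 60.217536606014946, 'cx': 316.70749701772536, 'cy': 198.85927277773484, 'hand_eye': array([[ 3.69043213e-04, -9.56987935e-01, -2.90127484e-01,
         7.42805306e-02],
       [ 9.99999887e-01,  4.40355225e-04, -1.80511908e-04,
         1.89684406e-03],
       [ 3.00506871e-04, -2.90127384e-01,  9.56987989e-01,
        -6.91473759e-02],
       [ 0.00000000e+00,  0.00000000e+00,  0.00000000e+00,
         1.00000000e+00]])}
{'time_s': 0.1, 'q': array([ 9.86670562e-01,  1.81471016e-01,  1.60790460e+00,  1.59801722e-06,
        1.35379478e+00, -2.06287687e-01]), 'dq': array([-6.45379825e-06, -1.92451763e-04, -1.87972581e-03, -7.53240319e-04,
       -1.38968261e-03,  2.99688356e-04]), 'joint_efforts': array([-7.76025681e-04, -4.45882487e+01, -3.52233517e+01, -3.89762781e-04,
        4.10370776e-03, -1.32259993e-05]), 'eef_pos': array([0.21188643, 0.53412646, 0.3030734 ]), 'eef_rot': array([-3.04434493e-04,  1.87797388e-01,  9.82207472e-01, -7.27762000e-04]), 'wrist_force': array([0.51200223, 1.08304995, 0.17915516]), 'torque': array([0.04330343, 0.01356892, 0.03701303]), 'grasp_force': 0.0, 'opening': 0.9989812442188893}
```

View pics/scene.png

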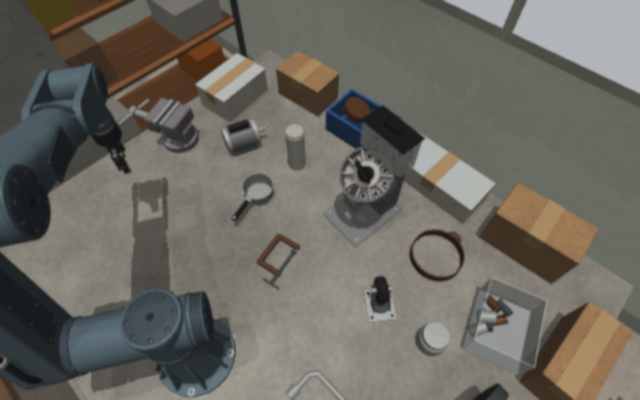

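View pics/top.png

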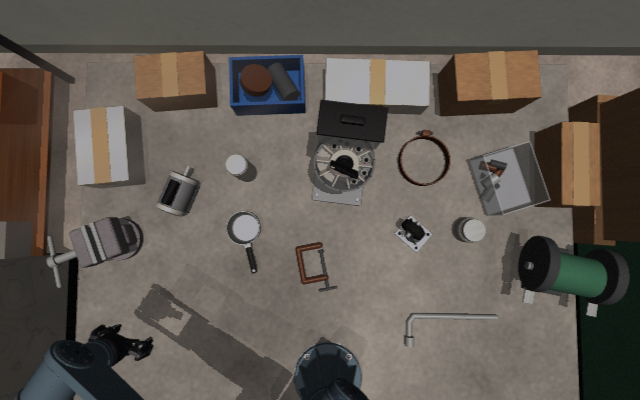

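The scene view shows the bowl at (258,190), its handle running to (238,216), the dispenser foot at (362,215) and the knob at (365,172). In the top view the bowl is at (243,227) with the handle to (252,271), the foot plate's front edge runs (313,200)-(361,206), and the hopper lid spans (318..387, 100..142).

```bash
python3 - <<'E'
from h import *
t=cam('top');s=cam('scene')
print('bowl rim ctr',onz(t,243,227,.055), 'handle end',onz(t,252.5,271,.046), onz(s,258,189,.055),onz(s,237,219,.046))
print('tri',tri([ray(t,243,227),ray(s,258,189)]))
for p in[(318,137),(385,142),(320,100),(387,106)]: print('lid',onz(t,*p,.403))
for p in[(313,200),(361,206)]: print('foot',onz(t,*p,.008))
print('knob',onz(t,344,166,.28),tri([ray(t,344,166),ray(s,365,172)]))
for n,r in(('top',(90,220,300,400)),('top',(200,290,215,275))):
    im=cv2.imread('pics/top.png')[r[0]:r[1],r[2]:r[3]]; im=cv2.resize(im,None,fx=4.5,fy=4.5,interpolation=cv2.INTER_CUBIC); cv2.imwrite(f'pics/c{r[0]}.png',im)
a=cv2.imread('pics/c90.png');b=cv2.imread('pics/c200.png');b=cv2.resize(b,(int(b.shape[1]*a.shape[0]/b.shape[0]),a.shape[0]))
o=np.hstack([a,b]);print(a.shape,o.shape);cv2.imwrite('pics/crop.png',cv2.resize(o,(800,int(o.shape[0]*800/o.shape[1]))))
E
```

```text
bowl rim ctr [0.49929302 0.28002218 0.055     ] handle end [0.35445921 0.24863948 0.046     ] [0.49058352 0.26653399 0.055     ] [0.36372766 0.23335417 0.046     ]
tri (array([0.49996723, 0.28484493, 0.02558643]), [np.float64(0.0015064688876108504), np.float64(0.0015064688876107318)])
lid [0.7203562  0.03275008 0.403     ]
lid [ 0.70855812 -0.1286788   0.403     ]
lid [0.81106475 0.02801813 0.403     ]
lid [ 0.79677757 -0.13436319  0.403     ]
foot [0.5914641  0.05017017 0.008     ]
foot [ 0.57097947 -0.11500417  0.008     ]
knob [ 0.66861937 -0.03815454  0.28      ] (array([ 0.67286305, -0.04111649,  0.26446248]), [np.float64(0.00265619610702416), np.float64(0.002656196107024224)])
(585, 450, 3) (585, 840, 3)
```

```bash
cat >> h.py <<'E'
def rot(psi,th):
    c,s=np.cos,np.sin; f=np.array([c(psi),s(psi),0]);k=np.array([0,0,1.])
    x=-c(th)*f-s(th)*k; z=s(th)*f-c(th)*k; return np.c_[x,np.cross(z,x),z]
def move(p,M,o=None,cur=None):
    "shift and turn (tool axes) from present pose to TCP p, rotation M"
    if cur is None: o=ctrl.get_obs(); cur=(np.array(o['eef_pos']),Rq(o['eef_rot']).as_matrix())
    d=cur[1].T@(np.array(p)-cur[0]); w=R.from_matrix(cur[1].T@M).as_rotvec()
    print('shift',d.round(4),'turn',w.round(4),'rows>=',max(np.linalg.norm(d)/.05,np.degrees(np.linalg.norm(w))/8.59).round(1))
E
python3 - <<'E'
from h import *
move([.38,.17,.45],rot(0,.2))
move([.38,.0,.45],rot(0,.2),cur=(np.array([.38,.17,.45]),rot(0,.2)))
E
```

```text
shift [-0.2905 -0.2766 -0.1466] turn [-0.0392 -0.1982 -0.3764] rows>= 8.5
shift [ 0.   -0.17  0.  ] turn [0. 0. 0.] rows>= 3.4
```

View pics/crop.png

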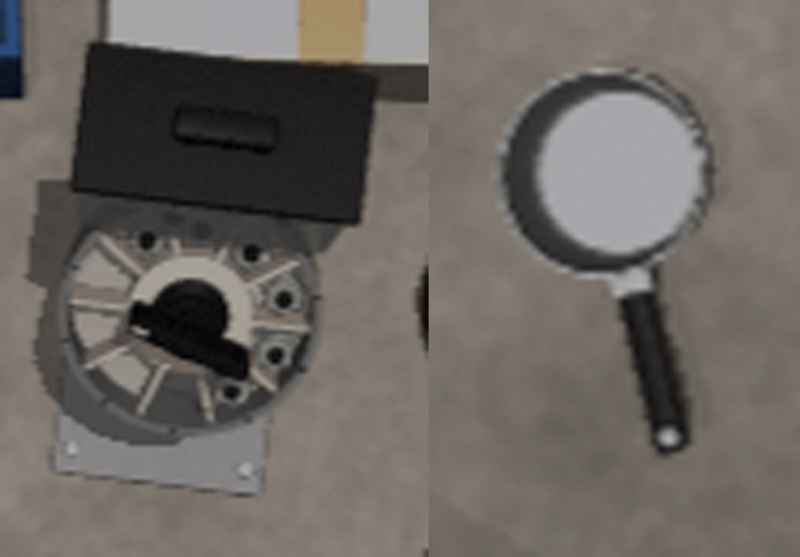

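The crop shows the black knob blade running from upper left to lower right across the pan. The foot's front edge is slightly rotated, and the bowl's handle points down and slightly right.

carry_out:
  steps: [-0.29, -0.277, -0.147, -0.04, -0.198, -0.376, 1, -0.29, -0.277, -0.147, -0.04, -0.198, -0.376, 1, -0.29, -0.277, -0.147, -0.04, -0.198, -0.376, 1, -0.29, -0.277, -0.147, -0.04, -0.198, -0.376, 1, -0.29, -0.277, -0.147, -0.04, -0.198, -0.376, 1, -0.29, -0.277, -0.147, -0.04, -0.198, -0.376, 1, -0.29, -0.277, -0.147, -0.04, -0.198, -0.376, 1, -0.29, -0.277, -0.147, -0.04, -0.198, -0.376, 1, -0.29, -0.277, -0.147, -0.04, -0.198, -0.376, 1, -0.29, -0.277, -0.147, -0.04, -0.198, -0.376, 1, -0.29, -0.277, -0.147, -0.04, -0.198, -0.376, 1, -0.29, -0.277, -0.147, -0.04, -0.198, -0.376, 1, -0.29, -0.277, -0.147, -0.04, -0.198, -0.376, 1, -0.29, -0.277, -0.147, -0.04, -0.198, -0.376, 1]

```text
time_s: 1.5
eef_pos: [0.379, 0.1709, 0.4504]
eef_rot: [0.1, -0.001, 0.995, 0.001]
wrist_force: [-0.5, -0.5, -0.0]
opening: 1.003
grasp_force: 0.0
```

```bash
python3 - <<'E'
from h import *
c=cam('wrist');print(c[3].round(3).tolist(), ctrl.get_obs()['eef_pos'],ctrl.get_obs()['dq'].round(3))
im=snap('wrist','w1.png');np.save('w1T.npy',c[3])
E
```

```text
[[-0.002, 0.88, 0.474, 0.293], [1.0, 0.001, 0.003, 0.173], [0.002, 0.474, -0.88, 0.503], [0.0, 0.0, 0.0, 1.0]] [0.37897683 0.17093846 0.45038112] [-0.004 -0.002 -0.006 -0.001 -0.001 -0.001]
```

carry_out:
  steps: [0, -0.17, 0, 0, 0, 0, 1, 0, -0.17, 0, 0, 0, 0, 1, 0, -0.17, 0, 0, 0, 0, 1, 0, -0.17, 0, 0, 0, 0, 1, 0, -0.17, 0, 0, 0, 0, 1, 0, -0.17, 0, 0, 0, 0, 1, 0, -0.17, 0, 0, 0, 0, 1]

```text
time_s: 2.25
eef_pos: [0.3794, 0.0012, 0.4505]
eef_rot: [0.1, -0.001, 0.995, 0.001]
wrist_force: [-0.7, 0.4, 0.6]
opening: 1.003
grasp_force: 0.0
```

```bash
python3 - <<'E'
from h import *
c=cam('wrist');print(ctrl.get_obs()['eef_pos'],ctrl.get_obs()['dq'].round(3))
im=snap('wrist','w2.png');np.save('w2T.npy',c[3])
E
```

```text
[0.37942741 0.00118448 0.45053164] [ 0.012 -0.    -0.002 -0.001 -0.001 -0.004]
```

View pics/w1.png

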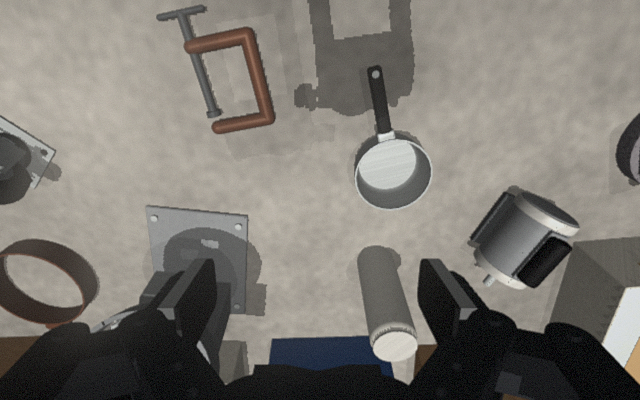

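View pics/w2.png

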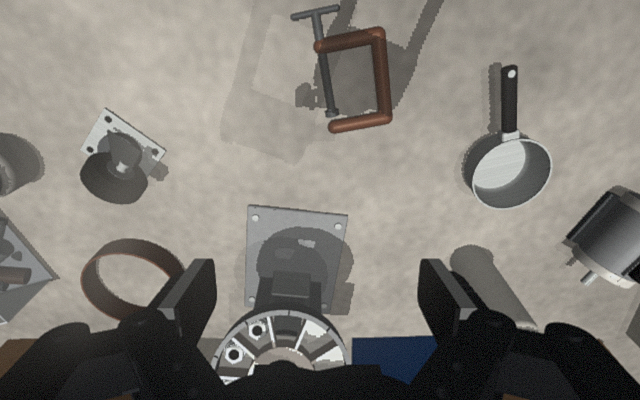

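In w1 (image up is towards the robot) the foot's front corners are at (147,206) and (248,215). The handle's end hole is at (375,74) and the bowl rim is around (393,170). In w2 the corners are at (247,205) and (348,214), the hole is at (511,73), and the bowl is at (508,170) with the pan at the lower centre.

```bash
python3 - <<'E'
from h import *
f,cx,cy,_=cam('wrist')
C={1:(f,cx,cy,np.load('w1T.npy')),2:(f,cx,cy,np.load('w2T.npy'))}
H={};Cn={};roi={1:(360,60,400,140),2:(498,60,522,134)}; cr={1:[(147,206),(248,215)],2:[(247,205),(348,214)]}
for k in(1,2):
    im=cv2.imread(f'pics/w{k}.png'); g=cv2.cvtColor(im,cv2.COLOR_BGR2GRAY)
    x0,y0,x1,y1=roi[k]; m=np.zeros_like(g); m[y0:y1,x0:x1]=(g[y0:y1,x0:x1]<55)*255
    cs,_=cv2.findContours(m,cv2.RETR_EXTERNAL,cv2.CHAIN_APPROX_NONE); ct=max(cs,key=cv2.contourArea)
    r=cv2.minAreaRect(ct); b=cv2.boxPoints(r); b=b[np.argsort(b[:,1])]
    H[k]=[b[:2].mean(0),b[2:].mean(0)]; print('handle',k,H[k],r[1])
    q=np.float32(cr[k]).reshape(-1,1,2).copy(); cv2.cornerSubPix(g,q,(4,4),(-1,-1),(3,50,.01)); Cn[k]=q.reshape(-1,2); print('corners',Cn[k].round(1))
for i in(0,1):
    print('handle end',i,tri([ray(C[k],*H[k][i]) for k in C]), [onz(C[k],*H[k][i],.048).round(4) for k in C])
P=[]
for i in(0,1):
    t=tri([ray(C[k],*Cn[k][i]) for k in C]); a=np.mean([onz(C[k],*Cn[k][i],.008) for k in C],0); P.append(a); print('corner',t,a, onz(cam('top'),*[(361,206),(313,200)][i],.008))
y=P[1]-P[0]; print('width',np.linalg.norm(y)); psi=np.arctan2(-y[0],y[1]); O=(P[0]+P[1])/2+.115*np.array([np.cos(psi),np.sin(psi),0]); print('psi',psi,'O',O)
E
```

```text
handle 1 [array([373.23322 ,  65.488266], dtype=float32), array([384.91107, 131.66277], dtype=float32)] (67.1969985961914, 14.19246768951416)
corners [[145.2 205. ]
 [247.4 214.6]]
handle 2 [array([508.5,  65. ], dtype=float32), array([508.5, 132. ], dtype=float32)] (67.0, 15.0)
corners [[247.3 204.5]
 [347.7 214.5]]
handle end 0 (array([0.35064035, 0.24433211, 0.04404768]), [np.float64(5.616505971727291e-06), np.float64(5.616505971779881e-06)]) [array([0.3501, 0.2437, 0.048 ]), array([0.3502, 0.2423, 0.048 ])]
handle end 1 (array([0.43632793, 0.26712282, 0.04427704]), [np.float64(0.0005721480584892548), np.float64(0.0005721480584891279)]) [array([0.4346, 0.2663, 0.048 ]), array([0.4358, 0.2651, 0.048 ])]
corner (array([ 0.57436382, -0.11096906,  0.00306443]), [np.float64(1.7079903735846975e-05), np.float64(1.7079903735811725e-05)]) [ 0.57159059 -0.10901142  0.008     ] [ 0.57097947 -0.11500417  0.008     ]
corner (array([0.5932224 , 0.05695472, 0.00293209]), [np.float64(0.0003165103250078314), np.float64(0.000316510325007929)]) [0.59018467 0.05729286 0.008     ] [0.5914641  0.05017017 0.008     ]
width 0.1673405362546994
psi -0.11134516029819766 O [ 0.69517549 -0.03863753  0.008     ]
```

```bash
python3 - <<'E'
from h import *
th=.35;ps=.25;M=rot(ps,th)
g=np.array([.385,.253,.046]); T=g-.054*M[:,2]
print(T); up=T+[0,0,.1]; move(up,M); move(T,M,cur=(up,M))
E
```

```text
[0.36705915 0.24841895 0.09672613]
shift [0.0624 0.2465 0.2469] turn [-0.0652 -0.1481 -0.2394] rows>= 7.1
shift [0.0343 0.     0.0939] turn [0. 0. 0.] rows>= 2.0
```

carry_out:
  steps: [0.062, 0.2465, 0.247, -0.065, -0.148, -0.239, 1, 0.062, 0.2465, 0.247, -0.065, -0.148, -0.239, 1, 0.062, 0.2465, 0.247, -0.065, -0.148, -0.239, 1, 0.062, 0.2465, 0.247, -0.065, -0.148, -0.239, 1, 0.062, 0.2465, 0.247, -0.065, -0.148, -0.239, 1, 0.062, 0.2465, 0.247, -0.065, -0.148, -0.239, 1, 0.062, 0.2465, 0.247, -0.065, -0.148, -0.239, 1, 0.062, 0.2465, 0.247, -0.065, -0.148, -0.239, 1, 0.062, 0.2465, 0.247, -0.065, -0.148, -0.239, 1, 0.062, 0.2465, 0.247, -0.065, -0.148, -0.239, 1, 0.062, 0.2465, 0.247, -0.065, -0.148, -0.239, 1]

```text
time_s: 3.4
eef_pos: [0.3692, 0.2469, 0.1988]
eef_rot: [0.175, -0.121, 0.977, 0.022]
wrist_force: [0.6, 0.0, 0.4]
opening: 1.0
grasp_force: 0.0
```

```bash
python3 - <<'E'
from h import *
c=cam('wrist');im=snap('wrist','w3.png')
th=.35;ps=.25;M=rot(ps,th)
move(np.array([.367,.2484,.0967]),M)
g=cv2.cvtColor(im,cv2.COLOR_RGB2GRAY)
print('expected tip,grip px',proj(c,[.351,.2445,.046]),proj(c,[.385,.253,.052]),proj(c,[.499,.281,.055]))
E
```

```text
shift [0.037  0.0022 0.0951] turn [-0.0014  0.004  -0.004 ] rows>= 2.0
expected tip,grip px (np.float64(317.45381739347954), np.float64(100.4658585119533)) (np.float64(317.3046168646352), np.float64(158.75853195703638)) (np.float64(316.33550340622844), np.float64(284.7731080663099))
```

View pics/w3.png

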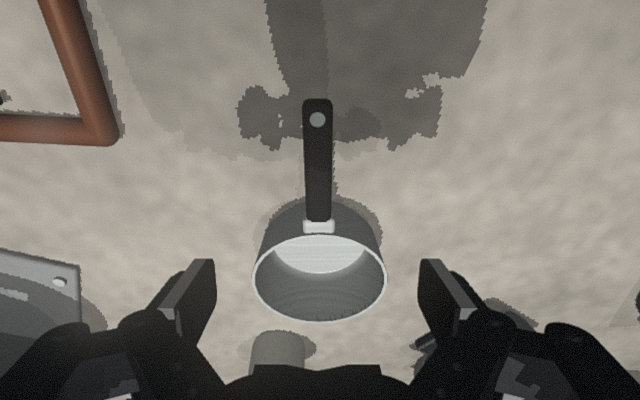

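The handle tip is at (317,99), where I predicted it, and the rim is centred near (320,278), so the estimate holds. I'm going down to close on the handle.

carry_out:
  steps: [0.018, 0.002, 0.047, 0, 0, 0, 1, 0.037, 0.002, 0.095, 0, 0, 0, 1, 0.037, 0.002, 0.095, 0, 0, 0, 1, 0.037, 0.002, 0.095, 0, 0, 0, 1, 0.037, 0.002, 0.095, 0, 0, 0, 0.1, 0.037, 0.002, 0.095, 0, 0, 0, 0, 0.037, 0.002, 0.095, 0, 0, 0, 0, 0.037, 0.002, 0.095, 0, 0, 0, 0, 0.037, 0.002, 0.095, 0, 0, 0, 0, 0.037, 0.002, 0.095, 0, 0, 0, 0, 0.037, 0.002, 0.095, 0, 0, 0, 0, 0.037, 0.002, 0.095, 0, 0, 0, 0]

```text
time_s: 4.65
eef_pos: [0.3657, 0.2486, 0.0952]
eef_rot: [0.173, -0.121, 0.977, 0.021]
wrist_force: [-4.7, -2.3, 8.1]
opening: 0.197
grasp_force: 61.2
```

```bash
python3 - <<'E'
import cv2,numpy as np
a=cv2.imread('pics/w2.png')[195:395,215:375];b=cv2.imread('pics/w1.png')[195:395,130:230]
o=np.hstack([a,b]);cv2.imwrite('pics/c3.png',cv2.resize(o,None,fx=3,fy=3,interpolation=cv2.INTER_CUBIC))
E
```

```text
(no output)
```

View pics/c3.png

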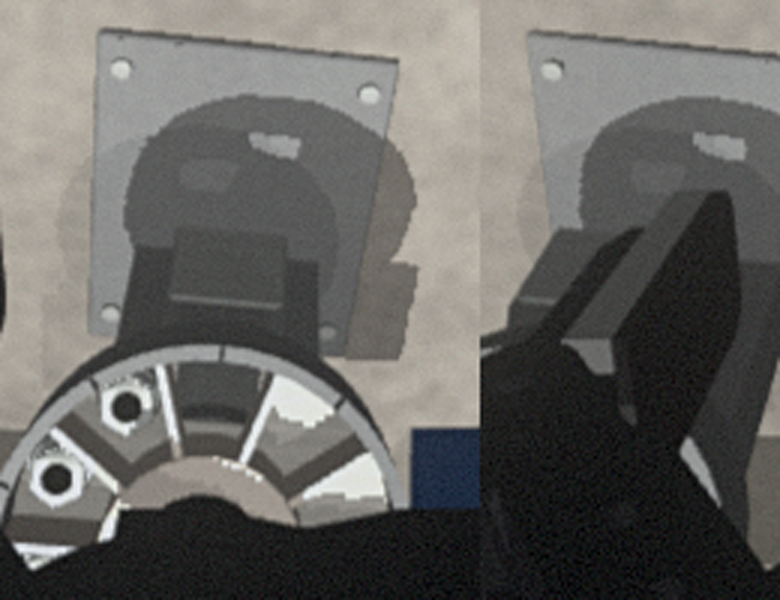

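The spout's front face shows in w2 with its lower edge at about (273,271.7)-(310.7,274.3). In w1 its lower left corner is at about (158,271).

```bash
python3 - <<'E'
from h import *
f,cx,cy,_=cam('wrist')
C={1:(f,cx,cy,np.load('w1T.npy')),2:(f,cx,cy,np.load('w2T.npy'))}
a=onz(C[2],273,271.7,.118);b=onz(C[2],310.7,274.3,.118);psi=-.111;F=np.array([np.cos(psi),np.sin(psi),0])
print(a,b,tri([ray(C[2],273,271.7),ray(C[1],158,271)]))
m=(a+b)/2; O=np.array([.6952,-.0386,0]); Y=np.array([-F[1],F[0],0])
print('width',np.linalg.norm(a-b),'yaw',np.arctan2(-(b-a)[0],(b-a)[1]),'front in disp x',(m-O)@F,'y',(m-O)@Y)
S=m+.033*F; print('spout',S)
S[2]=.008
t=[psi, .35]; M=rot(*t)
o=ctrl.get_obs(); P=np.array(o['eef_pos']);Q=Rq(o['eef_rot']).as_matrix()
# TCP in bowl frame
B=np.array([.499,.2815,0.]);Bm=R.from_euler('z',.25).as_matrix(); rel=Bm.T@(P-B); relR=Bm.T@Q
Dm=R.from_euler('z',psi).as_matrix()
T=S+Dm@rel; M=Dm@relR; print('place TCP',T)
lift=P+[0,0,.03]; 
k=(P,Q); print('lift');move(lift,Q,cur=k)
pre=T-.17*F+[0,0,.025]; print('pre');move(pre,M,cur=k); print('in');
move(T+[0,0,.025],M,cur=(pre,M)); print('down');move(T,M,cur=(T+[0,0,.025],M))
E
```

```text
[ 0.6201882  -0.05832252  0.118     ] [ 0.62499661 -0.00432575  0.118     ] (array([ 0.62910518, -0.0601071 ,  0.10612458]), [np.float64(0.0008771792810869098), np.float64(0.0008771792810867884)])
width 0.05421044486228165 yaw -0.08881570727461735 front in disp x -0.07296671495469562 y -0.0008118166486804452
spout [ 0.65538932 -0.03497962  0.118     ]
place TCP [ 0.51902575 -0.01863829  0.10323066]
lift
shift [-0.0103 -0.     -0.0282] turn [0. 0. 0.] rows>= 0.6
pre
shift [ 0.06   -0.2371 -0.057 ] turn [1.241e-01 1.000e-04 3.390e-01] rows>= 5.0
in
shift [-0.1596  0.0005  0.0584] turn [0. 0. 0.] rows>= 3.4
down
shift [0.0086 0.     0.0235] turn [0. 0. 0.] rows>= 0.5
```

carry_out:
  steps: [-0.005, 0, -0.014, 0, 0, 0, 0, -0.01, 0, -0.028, 0, 0, 0, 0, -0.015, 0, -0.042, 0, 0, 0, 0, -0.02, 0, -0.056, 0, 0, 0, 0, -0.015, -0.015, -0.058, 0.01, 0, 0.03, 0, -0.007, -0.045, -0.061, 0.025, 0, 0.07, 0, 0.001, -0.075, -0.064, 0.04, 0, 0.11, 0, 0.009, -0.105, -0.067, 0.055, 0, 0.15, 0, 0.017, -0.135, -0.07, 0.07, 0, 0.19, 0, 0.026, -0.165, -0.073, 0.086, 0, 0.235, 0, 0.036, -0.195, -0.076, 0.102, 0, 0.28, 0, 0.046, -0.222, -0.079, 0.116, 0, 0.318, 0, 0.051, -0.237, -0.08, 0.124, 0, 0.339, 0, 0.051, -0.237, -0.08, 0.124, 0, 0.339, 0, 0.051, -0.237, -0.08, 0.124, 0, 0.339, 0]

```text
time_s: 6.15
eef_pos: [0.3498, 0.0004, 0.1521]
eef_rot: [0.173, 0.056, 0.983, -0.01]
wrist_force: [0.8, -0.1, -2.2]
opening: 0.193
grasp_force: 60.1
```

```bash
python3 - <<'E'
from h import *
c=cam('wrist');im=snap('wrist','w4.png')
o=ctrl.get_obs();P=np.array(o['eef_pos']);Q=Rq(o['eef_rot']).as_matrix();print(P,o['grasp_force'],o['opening'],o['wrist_force'],o['torque'])
E
```

```text
[0.34989425 0.00075108 0.15208008] 60.06033539772034 0.19885644620348 [-0.02538069  0.25993928 -2.45938742] [0.10951262 0.46659914 0.03205057]
```

View pics/w4.png

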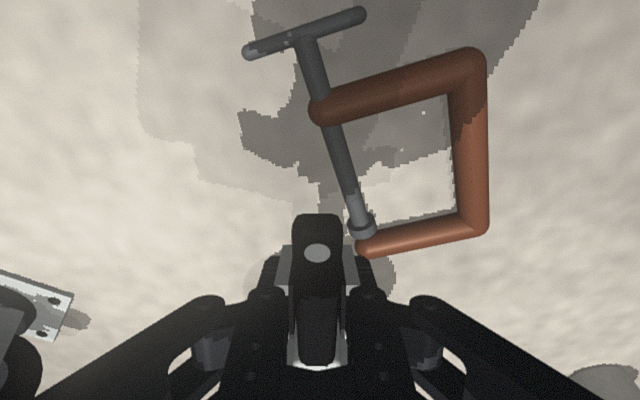

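The bowl is held, with the handle tip at about (317,214) and the hole at (317,252).

```bash
python3 - <<'E'
from h import *
c=cam('wrist')
o=ctrl.get_obs();P=np.array(o['eef_pos']);Q=Rq(o['eef_rot']).as_matrix()
Bm=R.from_euler('z',.25).as_matrix();B=np.array([.499,.2815,0]);P0=np.array([.3657,.2486,.0952]);Q0=Rq([.173,-.121,.977,.021]).as_matrix()
g=B+Bm@[-.118,0,.046]
for a in(-.1,0,.1,.2):
    D=R.from_rotvec(a*Bm[:,1]).as_matrix() # nose-down droop about grip
    f=lambda p: P+Q@Q0.T@(g+D@(B+Bm@np.array(p)-g)-P0)
    print(a,np.round(proj(c,f([-.153,0,.0525])),1), f([0,0,0])[2])
psi=-.111;F=np.array([np.cos(psi),np.sin(psi),0])
M=R.from_euler('z',psi).as_matrix()@Bm.T@Q0;T=np.array([.5205,-.0187,.1045])
move(T+[0,0,.04],M); move(T,M)
E
```

```text
-0.1 [307.6 229.3] 0.06865151235759696
0 [307.4 237.7] 0.0566481233776507
0.1 [307.2 247.1] 0.04510633613969804
0.2 [307.  257.4] 0.03414147236661294
shift [-0.1588 -0.      0.0658] turn [ 0.0012 -0.0017  0.0009] rows>= 3.4
shift [-0.1451 -0.      0.1034] turn [ 0.0012 -0.0017  0.0009] rows>= 3.6
```

carry_out:
  steps: [-0.015, 0, 0.007, 0, 0, 0, 0, -0.04, 0, 0.019, 0, 0, 0, 0, -0.065, 0, 0.031, 0, 0, 0, 0, -0.09, 0, 0.044, 0, 0, 0, 0, -0.115, 0, 0.056, 0, 0, 0, 0, -0.14, 0, 0.068, 0, 0, 0, 0, -0.155, 0, 0.075, 0, 0, 0, 0, -0.155, 0, 0.075, 0, 0, 0, 0, -0.153, 0, 0.082, 0, 0, 0, 0, -0.15, 0, 0.09, 0, 0, 0, 0, -0.148, 0, 0.096, 0, 0, 0, 0, -0.146, 0, 0.101, 0, 0, 0, 0, -0.145, 0, 0.103, 0, 0, 0, 0, -0.145, 0, 0.103, 0, 0, 0, 0]

```text
time_s: 7.6
eef_pos: [0.5205, -0.0193, 0.1052]
eef_rot: [0.174, 0.056, 0.983, -0.01]
wrist_force: [0.3, 0.3, -0.5]
opening: 0.199
grasp_force: 60.3
```

```bash
python3 - <<'E'
from h import *
o=ctrl.get_obs();print(o['eef_pos'],o['wrist_force'],o['torque'],o['opening'])
snap('scene','s2.png')
a=cv2.imread('pics/s2.png')[120:260,250:450]; cv2.imwrite('pics/c5.png',cv2.resize(a,None,fx=4,fy=4,interpolation=cv2.INTER_CUBIC))
E
```

```text
[ 0.52050308 -0.01930716  0.10517571] [ 0.33985025  0.2951052  -0.50125092] [0.08476821 0.3820377  0.05007819] 0.19929940392766962
```

View pics/c5.png

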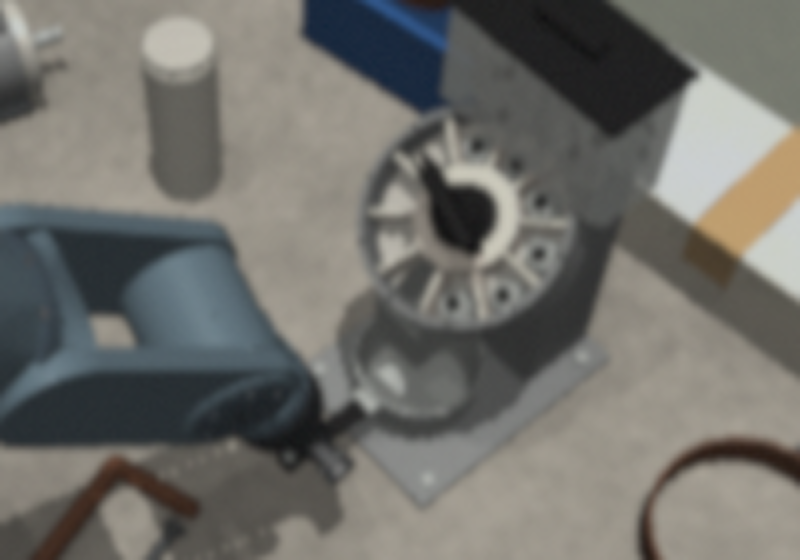

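The bowl stands under the spout on the foot plate with its handle to the front, and the wrist load shows it is resting on the plate. I'm releasing it and backing out.

carry_out:
  steps: [0, 0, 0.001, 0, 0, 0, 0.3, 0, 0, 0.001, 0, 0, 0, 0.45, 0, 0, 0.001, 0, 0, 0, 0.6, 0, 0, 0.001, 0, 0, 0, 0.8, 0, 0, 0.001, 0, 0, 0, 0.8, 0, 0, -0.02, 0, 0, 0, 0.8, 0, 0, -0.06, 0, 0, 0, 0.8, 0, 0, -0.1, 0, 0, 0, 0.8, 0, 0, -0.15, 0, 0, 0, 0.8, 0, 0, -0.2, 0, 0, 0, 0.8, 0, 0, -0.25, 0, 0, 0, 0.8, 0, 0, -0.3, 0, 0, 0, 0.8, 0, 0, -0.3, 0, 0, 0, 0.8, 0, 0, -0.3, 0, 0, 0, 0.8]

```text
time_s: 9.05
eef_pos: [0.4187, -0.0075, 0.389]
eef_rot: [0.176, 0.056, 0.983, -0.011]
wrist_force: [-0.8, -0.1, -0.1]
opening: 0.799
grasp_force: 0.0
```

```bash
python3 - <<'E'
from h import *
o=ctrl.get_obs();print(o['eef_pos'],o['q'].round(3))
c=cam('wrist');im=snap('wrist','w5.png');np.save('w5T.npy',c[3])
g=cv2.cvtColor(im,cv2.COLOR_RGB2GRAY)
e=[.641-.153*.994,-.034+.153*.111]
print('expected: corners',[np.round(proj(c,p)) for p in([.5716,-.109,.008],[.5902,.0573,.008])],'tip',proj(c,[.655-.153*.994,-.035+.153*.111,.06]),'base',proj(c,[.655-.06*.994,-.035+.06*.111,.06]))
m=((g<50)*255).astype(np.uint8)
cs,_=cv2.findContours(m,cv2.RETR_EXTERNAL,cv2.CHAIN_APPROX_NONE)
for k in cs:
    if cv2.contourArea(k)>150: print(cv2.boundingRect(k),cv2.contourArea(k),cv2.minAreaRect(k))
E
```

```text
[ 0.41866447 -0.00751298  0.38900582] [-0.353 -0.481  2.045  0.085  1.234 -1.824]
expected: corners [array([257., 164.]), array([375., 164.])] tip (np.float64(314.81210300501726), np.float64(129.9511645086783)) base (np.float64(315.2133192211778), np.float64(194.33090567841364))
(1, 253, 632, 147) 39381.0 ((316.5, 326.0), (146.0, 631.0), 90.0)
```

```bash
python3 - <<'E'
from h import *
g=cv2.imread('pics/w5.png',0)
for v in range(100,260,10): print(v,g[v,270:365:5].tolist())
E
```

```text
100 [161, 162, 160, 162, 166, 172, 171, 165, 164, 168, 168, 167, 171, 172, 160, 177, 172, 172, 179]
110 [182, 169, 173, 169, 167, 171, 175, 183, 187, 182, 162, 160, 173, 171, 165, 180, 175, 179, 182]
120 [182, 174, 178, 176, 181, 181, 174, 184, 163, 99, 104, 116, 189, 187, 185, 177, 176, 182, 186]
130 [181, 174, 172, 179, 179, 175, 181, 182, 91, 58, 62, 106, 175, 179, 187, 183, 181, 184, 181]
140 [180, 181, 179, 175, 182, 184, 173, 172, 87, 164, 121, 113, 185, 181, 176, 174, 180, 177, 184]
150 [173, 170, 173, 174, 176, 171, 170, 161, 90, 63, 60, 111, 180, 174, 170, 166, 173, 185, 181]
160 [184, 181, 172, 169, 172, 169, 172, 173, 94, 56, 62, 110, 169, 170, 179, 182, 176, 183, 186]
170 [163, 165, 164, 162, 166, 161, 160, 163, 91, 58, 61, 104, 164, 163, 163, 163, 165, 168, 164]
180 [208, 162, 163, 164, 162, 162, 160, 102, 89, 56, 54, 102, 105, 121, 165, 167, 168, 165, 194]
190 [162, 163, 165, 165, 117, 80, 84, 80, 177, 62, 64, 132, 86, 84, 84, 107, 108, 109, 118]
200 [167, 159, 157, 91, 84, 85, 108, 201, 173, 155, 203, 205, 182, 84, 78, 82, 103, 105, 108]
210 [152, 152, 92, 162, 114, 116, 125, 124, 125, 125, 116, 116, 118, 115, 114, 117, 79, 103, 109]
220 [150, 154, 142, 83, 85, 111, 127, 124, 128, 112, 117, 120, 112, 113, 101, 80, 77, 105, 105]
230 [145, 150, 88, 81, 88, 80, 87, 87, 94, 95, 96, 96, 88, 82, 75, 83, 76, 120, 103]
240 [148, 150, 113, 81, 82, 83, 89, 89, 83, 81, 87, 82, 85, 81, 83, 85, 103, 83, 99]
250 [149, 151, 134, 73, 68, 86, 87, 83, 82, 86, 82, 87, 82, 83, 98, 67, 80, 97, 100]
```

```bash
python3 - <<'E'
from h import *
f,cx,cy,_=cam('wrist');c=(f,cx,cy,np.load('w5T.npy'))
psi=-.105;F=np.array([np.cos(psi),np.sin(psi),0]);O=np.array([.695,-.0386,0]);Y=np.array([-F[1],F[0],0])
for n,p in(('tip',(317,121)),('base',(317.5,192))):
    P=onz(c,*p,.06); print(n,P,'disp',(P-O)@F,(P-O)@Y)
K=np.array([.658,-.035,.279]);M=rot(psi,np.radians(32)); T=K-.25*M[:,2]; print(T); move(T,M)
E
```

```text
tip [ 0.49212182 -0.01422965  0.06      ] disp -0.20431502520892045 0.0029730460144956235
base [ 0.59190384 -0.02489929  0.06      ] disp -0.10396429884188549 0.0028200372753760857
[ 0.52624981 -0.02111517  0.49101202]
shift [-0.1378 -0.0015 -0.0603] turn [-0.0046 -0.2081 -0.0077] rows>= 3.0
```

carry_out:
  steps: [-0.138, -0.0015, -0.06, -0.005, -0.208, -0.008, 0.8, -0.138, -0.0015, -0.06, -0.005, -0.208, -0.008, 0.8, -0.138, -0.0015, -0.06, -0.005, -0.208, -0.008, 0.8, -0.138, -0.0015, -0.06, -0.005, -0.208, -0.008, 0.8, -0.138, -0.0015, -0.06, -0.005, -0.208, -0.008, 0.8, -0.138, -0.0015, -0.06, -0.005, -0.208, -0.008, 0.8]

```text
time_s: 9.7
eef_pos: [0.526, -0.021, 0.4877]
eef_rot: [0.272, 0.05, 0.961, -0.014]
wrist_force: [-0.5, -0.4, -0.1]
opening: 0.798
grasp_force: 0.0
```

```bash
python3 - <<'E'
from h import *
o=ctrl.get_obs();print(o['eef_pos'],o['q'].round(3))
c=cam('wrist');im=snap('wrist','w6.png');np.save('w6T.npy',c[3])
K=np.array([.658,-.035,.279]);print(proj(c,K))
E
```

```text
[ 0.52600775 -0.02098226  0.48766897] [-0.321 -0.328  1.793  0.126  1.137 -1.808]
(np.float64(314.11614638158755), np.float64(180.40022092225334))
```

carry_out:
  steps: [0, -0.05, 0, 0, 0, 0, 0.8, 0, -0.07, 0, 0, 0, 0, 0.8, 0, -0.07, 0, 0, 0, 0, 0.8, 0, -0.07, 0, 0, 0, 0, 0.8, 0, -0.07, 0, 0, 0, 0, 0.8]

```text
time_s: 10.25
eef_pos: [0.5191, -0.0901, 0.4905]
eef_rot: [0.275, 0.05, 0.96, -0.014]
wrist_force: [-0.4, 0.4, 0.1]
opening: 0.803
grasp_force: 0.0
```

```bash
python3 - <<'E'
from h import *
c=cam('wrist');im=snap('wrist','w7.png');np.save('w7T.npy',c[3])
K=np.array([.658,-.035,.279]);print(proj(c,K))
a=[cv2.imread(f'pics/w{k}.png')[60:360,lo:lo+300] for k,lo in((6,165),(7,245))]
cv2.imwrite('pics/c67.png',cv2.resize(np.hstack(a),(800,400),interpolation=cv2.INTER_CUBIC))
E
```

```text
(np.float64(387.51790434972753), np.float64(176.78859054742395))
```

View pics/c67.png

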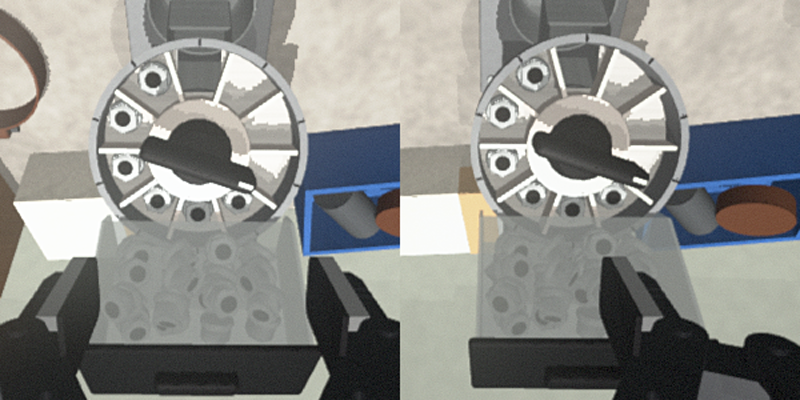

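The crop shows the blade clearly. In w6 its ends are at crop (144,147) and (251.5,182); in w7 at (535.5,143) and (646.5,177.5). The empty outlet pocket is at the front and the bowl is under the spout.

```bash
python3 - <<'E'
from h import *
f,cx,cy,_=cam('wrist');C={k:(f,cx,cy,np.load(f'w{k}T.npy')) for k in(6,7)}
px={6:[(165+144*.75,60+147*.75),(165+251.5*.75,60+182*.75)],7:[(245+135.5*.75,60+143*.75),(245+246.5*.75,60+177.5*.75)]}
E=[tri([ray(C[k],*px[k][i]) for k in C]) for i in(0,1)]; print(E)
psi=-.105;M=rot(psi,np.radians(32));K=np.array([.658,-.035,.279]);n=-M[:,2]
def pl(c,p):
    o,d=ray(c,*p); return o+d*((K-o)@n)/(d@n)
for k in C:
    a,b=[pl(C[k],p) for p in px[k]]; v=M.T@(b-a); print(k,'mid',(a+b)/2,'len',np.linalg.norm(v),'angle of blade from tool y about z',np.arctan2(-v[0],v[1]))
# pan rim circle check: left/right rim extremes & lid
print('rim x ctr', [pl(C[6],(165+x*.75,60+y*.75)) for x,y in((91,138),(308,138))])
E
```

```text
[(array([ 0.64775068, -0.07289   ,  0.27210536]), [np.float64(0.000282083469684905), np.float64(0.0002820834696847563)]), (array([6.62192096e-01, 6.11739534e-04, 2.99232459e-01]), [np.float64(0.00016403267888469221), np.float64(0.00016403267888485598)])]
6 mid [ 0.66052337 -0.0356011   0.28060746] len 0.08036597824257882 angle of blade from tool y about z 0.32374993639806987
7 mid [ 0.6610521  -0.03396355  0.28082878] len 0.0845034892046251 angle of blade from tool y about z 0.30318834458111343
rim x ctr [array([ 0.6365119 , -0.10829731,  0.270447  ]), array([0.65237903, 0.04222681, 0.27044933])]
```

```bash
cat >> h.py <<'E'
K=np.array([.658,-.0355,.281]);MK=rot(-.105,np.radians(32))
def knob(back,roll): return K-back*MK[:,2], MK@R.from_rotvec([0,0,roll]).as_matrix()
E
python3 - <<'E'
from h import *
# two-stage roll to keep the rotation vector about tool z
p,M=knob(.25,1.885); move(p,M)
E
```

```text
shift [-0.0011  0.0686 -0.002 ] turn [ 3.0000e-04 -1.8000e-03  1.8859e+00] rows>= 12.6
```

carry_out:
  steps: [0, 0.0685, -0.002, 0, -0.002, 0.14, 0.55, 0, 0.0685, -0.002, 0, -0.002, 0.29, 0.55, 0, 0.0685, -0.002, 0, -0.002, 0.44, 0.55, 0, 0.0685, -0.002, 0, -0.002, 0.59, 0.55, 0, 0.0685, -0.002, 0, -0.002, 0.74, 0.55, 0, 0.0685, -0.002, 0, -0.002, 0.88, 0.55, 0, 0.0685, -0.002, 0, -0.002, 1.03, 0.55, 0, 0.0685, -0.002, 0, -0.002, 1.18, 0.55, 0, 0.0685, -0.002, 0, -0.002, 1.33, 0.55, 0, 0.0685, -0.002, 0, -0.002, 1.48, 0.55, 0, 0.0685, -0.002, 0, -0.002, 1.63, 0.55, 0, 0.0685, -0.002, 0, -0.002, 1.77, 0.55, 0, 0.0685, -0.002, 0, -0.002, 1.886, 0.55, 0, 0.0685, -0.002, 0, -0.002, 1.886, 0.55, 0, 0.0685, -0.002, 0, -0.002, 1.886, 0.55, 0, 0.0685, -0.002, 0, -0.002, 1.886, 0.55]

```text
time_s: 11.9
eef_pos: [0.5255, -0.0222, 0.4926]
eef_rot: [0.174, 0.806, 0.524, 0.214]
wrist_force: [-0.0, -0.1, -0.2]
opening: 0.553
grasp_force: 0.0
```

```bash
python3 - <<'E'
from h import *
print(ctrl.get_obs()['q'].round(3))
move(*knob(.13,1.885)); move(*knob(.061,1.885))
E
```

```text
[-0.324 -0.333  1.789  0.126  1.14   0.073]
shift [0.0009 0.0005 0.12  ] turn [0.0006 0.0003 0.0023] rows>= 2.4
shift [0.0009 0.0004 0.189 ] turn [0.0006 0.0003 0.0023] rows>= 3.8
```

carry_out:
  steps: [0, 0, 0.04, 0, 0, 0.002, 0.55, 0, 0, 0.08, 0, 0, 0.002, 0.55, 0.001, 0, 0.12, 0, 0, 0.002, 0.55, 0.001, 0, 0.145, 0, 0, 0.002, 0.55, 0.001, 0, 0.165, 0, 0, 0.002, 0.55, 0.001, 0, 0.18, 0, 0, 0.002, 0.55, 0.001, 0, 0.189, 0, 0, 0.002, 0.55, 0.001, 0, 0.189, 0, 0, 0.002, 0.55]

```text
time_s: 12.7
eef_pos: [0.6254, -0.0322, 0.3311]
eef_rot: [0.173, 0.807, 0.523, 0.213]
wrist_force: [-0.6, 0.4, -0.0]
opening: 0.55
grasp_force: 0.0
```

```bash
python3 - <<'E'
from h import *
o=ctrl.get_obs();print(o['wrist_force'],o['torque'],o['q'].round(3));move(*knob(.061,1.885))
E
```

```text
[-0.59448349  0.42742834 -0.0047185 ] [ 0.01826853  0.24603952 -0.03371523] [-0.277  0.012  1.811  0.129  0.772  0.077]
shift [ 0.0005  0.0012 -0.0012] turn [-0.0018  0.001  -0.0019] rows>= 0.0
```

carry_out:
  steps: [0, 0, 0, 0, 0, 0, 0.4, 0, 0, 0, 0, 0, 0, 0.3, 0, 0, 0, 0, 0, 0, 0.22, 0, 0, 0, 0, 0, 0, 0.15, 0, 0, 0, 0, 0, 0, 0.1, 0, 0, 0, 0, 0, 0, 0, 0, 0, 0, 0, 0, 0, 0, 0, 0, 0, 0, 0, 0, 0]

```text
time_s: 13.5
eef_pos: [0.6267, -0.033, 0.3349]
eef_rot: [0.176, 0.807, 0.522, 0.216]
wrist_force: [3.4, -3.2, 5.8]
opening: 0.152
grasp_force: 59.1
```

```bash
python3 - <<'E'
from h import *
o=ctrl.get_obs();M=Rq(o['eef_rot']).as_matrix();print('tool-frame force',M.T@o['wrist_force'],M.T@o['torque'],o['q'].round(3))
E
```

```text
tool-frame force [-0.70909036  6.79595844 -2.92657335] [-0.69347094 -0.1057476   0.12935705] [-0.277  0.009  1.808  0.129  0.771  0.078]
```

carry_out:
  steps: [0, 0.0035, -0.002, 0, 0, 0, 0, 0, 0.0035, -0.002, 0, 0, 0, 0, 0, 0.0035, -0.002, 0, 0, 0.063, 0, 0, 0.0035, -0.002, 0, 0, 0.126, 0, 0, 0.0035, -0.002, 0, 0, 0.188, 0, 0, 0.0035, -0.002, 0, 0, 0.251, 0, 0, 0.0035, -0.002, 0, 0, 0.314, 0, 0, 0.0035, -0.002, 0, 0, 0.377, 0, 0, 0.0035, -0.002, 0, 0, 0.44, 0, 0, 0.0035, -0.002, 0, 0, 0.503, 0, 0, 0.0035, -0.002, 0, 0, 0.565, 0, 0, 0.0035, -0.002, 0, 0, 0.628, 0, 0, 0.0035, -0.002, 0, 0, 0.628, 0, 0, 0.0035, -0.002, 0, 0, 0.628, 0]

```text
time_s: 14.9
eef_pos: [0.6274, -0.0336, 0.3355]
eef_rot: [0.099, 0.929, 0.247, 0.258]
wrist_force: [7.9, -1.0, -4.6]
opening: 0.156
grasp_force: 59.8
```

```bash
python3 - <<'E'
from h import *
o=ctrl.get_obs();M=Rq(o['eef_rot']).as_matrix();print('tool-frame force',M.T@o['wrist_force'],M.T@o['torque'],o['q'].round(3),o['grasp_force'],o['opening'])
im=snap('scene','s3.png')
E
```

```text
tool-frame force [3.38850658 2.6374541  8.0551968 ] [-0.71248631  0.59199512  0.16219289] [-0.279  0.012  1.803  0.13   0.778  0.705] 59.80738162994385 0.15597998314163586
```

carry_out:
  steps: [0, 0, 0, 0, 0, 0.063, 0, 0, 0, 0, 0, 0, 0.126, 0, 0, 0, 0, 0, 0, 0.188, 0, 0, 0, 0, 0, 0, 0.251, 0, 0, 0, 0, 0, 0, 0.314, 0, 0, 0, 0, 0, 0, 0.377, 0, 0, 0, 0, 0, 0, 0.44, 0, 0, 0, 0, 0, 0, 0.503, 0, 0, 0, 0, 0, 0, 0.565, 0, 0, 0, 0, 0, 0, 0.628, 0, 0, 0, 0, 0, 0, 0.628, 0, 0, 0, 0, 0, 0, 0.628, 0]

```text
time_s: 16.15
eef_pos: [0.6275, -0.0342, 0.3356]
eef_rot: [0.015, 0.96, -0.052, 0.276]
wrist_force: [7.6, -2.6, -3.3]
opening: 0.148
grasp_force: 59.7
```

```bash
python3 - <<'E'
from h import *
o=ctrl.get_obs();M=Rq(o['eef_rot']).as_matrix();print('tool-frame force',M.T@o['wrist_force'],M.T@o['torque'],o['q'].round(3),o['grasp_force'],o['opening'])
E
```

```text
tool-frame force [4.89760257 1.81129507 6.91591043] [-0.79965321  1.01151772  0.16854493] [-0.279  0.012  1.803  0.129  0.778  1.333] 59.72921311855316 0.14807480745229823
```

carry_out:
  steps: [0, 0, 0, 0, 0, 0.063, 0, 0, 0, 0, 0, 0, 0.126, 0, 0, 0, 0, 0, 0, 0.188, 0, 0, 0, 0, 0, 0, 0.251, 0, 0, 0, 0, 0, 0, 0.314, 0, 0, 0, 0, 0, 0, 0.377, 0, 0, 0, 0, 0, 0, 0.44, 0, 0, 0, 0, 0, 0, 0.503, 0, 0, 0, 0, 0, 0, 0.565, 0, 0, 0, 0, 0, 0, 0.628, 0, 0, 0, 0, 0, 0, 0.628, 0, 0, 0, 0, 0, 0, 0.628, 0]

```text
time_s: 17.35
eef_pos: [0.6272, -0.0347, 0.3354]
eef_rot: [-0.07, 0.897, -0.346, 0.267]
wrist_force: [6.3, -6.0, -2.4]
opening: 0.153
grasp_force: 59.9
```

```bash
python3 - <<'E'
from h import *
o=ctrl.get_obs();M=Rq(o['eef_rot']).as_matrix();print('tool-frame force',M.T@o['wrist_force'],M.T@o['torque'],o['q'].round(3),o['grasp_force'],o['opening'])
E
```

```text
tool-frame force [6.73834246 1.58964331 5.71916583] [-0.62885756  1.17204997  0.25595569] [-0.28   0.012  1.803  0.128  0.778  1.961] 59.94668483734131 0.1531023182721211
```

carry_out:
  steps: [0, 0, 0, 0, 0, 0.063, 0, 0, 0, 0, 0, 0, 0.126, 0, 0, 0, 0, 0, 0, 0.188, 0, 0, 0, 0, 0, 0, 0.251, 0, 0, 0, 0, 0, 0, 0.314, 0, 0, 0, 0, 0, 0, 0.377, 0, 0, 0, 0, 0, 0, 0.44, 0, 0, 0, 0, 0, 0, 0.503, 0, 0, 0, 0, 0, 0, 0.565, 0, 0, 0, 0, 0, 0, 0.629, 0, 0, 0, 0, 0, 0, 0.629, 0, 0, 0, 0, 0, 0, 0.629, 0]

```text
time_s: 18.55
eef_pos: [0.6268, -0.0349, 0.3352]
eef_rot: [-0.149, 0.746, -0.606, 0.231]
wrist_force: [3.8, -8.0, -1.7]
opening: 0.149
grasp_force: 60.3
```

```bash
python3 - <<'E'
from h import *
o=ctrl.get_obs();M=Rq(o['eef_rot']).as_matrix();print('tool-frame force',M.T@o['wrist_force'],M.T@o['torque'],o['q'].round(3),o['grasp_force'],o['opening'])
E
```

```text
tool-frame force [ 8.06407362 -0.5470412   3.93233155] [-0.22388747  1.42596579  0.23997309] [-0.28   0.011  1.804  0.127  0.779  2.59 ] 60.30373692512512 0.14852767600627234
```

carry_out:
  steps: [0, 0, 0, 0, 0, 0, 0.25, 0, 0, 0, 0, 0, 0, 0.4, 0, 0, 0, 0, 0, 0, 0.55, 0, 0, 0, 0, 0, 0, 0.55, 0, 0, 0, 0, 0, 0, 0.55, 0, 0, -0.02, 0, 0, 0, 0.55, 0, 0, -0.05, 0, 0, 0, 0.55, 0, 0, -0.09, 0, 0, 0, 0.55, 0, 0, -0.13, 0, 0, 0, 0.55, 0, 0, -0.17, 0, 0, 0, 0.55, 0, 0, -0.19, 0, 0, 0, 0.55, 0, 0, -0.19, 0, 0, 0, 0.55]

```text
time_s: 19.75
eef_pos: [0.5268, -0.0227, 0.5016]
eef_rot: [-0.152, 0.745, -0.605, 0.235]
wrist_force: [1.0, -0.1, 0.1]
opening: 0.552
grasp_force: 0.0
```

carry_out:
  steps: [0, 0, 0, 0, 0, -0.15, 0.8, 0, 0, 0, 0, 0, -0.3, 0.8, 0, 0, 0, 0, 0, -0.45, 0.8, 0, 0, 0, 0, 0, -0.6, 0.8, 0, 0, 0, 0, 0, -0.75, 0.8, 0, 0, 0, 0, 0, -0.9, 0.8, 0, 0, 0, 0, 0, -1.05, 0.8, 0, 0, 0, 0, 0, -1.2, 0.8, 0, 0, 0, 0, 0, -1.35, 0.8, 0, 0, 0, 0, 0, -1.5, 0.8, 0, 0, 0, 0, 0, -1.65, 0.8, 0, 0, 0, 0, 0, -1.8, 0.8, 0, 0, 0, 0, 0, -1.95, 0.8, 0, 0, 0, 0, 0, -2.1, 0.8, 0, 0, 0, 0, 0, -2.2, 0.8]

```text
time_s: 21.25
eef_pos: [0.5273, -0.0229, 0.4947]
eef_rot: [0.138, 0.878, 0.393, 0.237]
wrist_force: [-0.5, 0.1, 0.7]
opening: 0.802
grasp_force: 0.0
```

carry_out:
  steps: [0, 0, 0, 0, 0, -0.15, 0.8, 0, 0, 0, 0, 0, -0.3, 0.8, 0, 0, 0, 0, 0, -0.45, 0.8, 0, 0, 0, 0, 0, -0.6, 0.8, 0, 0, 0, 0, 0, -0.75, 0.8, 0, 0, 0, 0, 0, -0.9, 0.8, 0, 0, 0, 0, 0, -1.05, 0.8, 0, 0, 0, 0, 0, -1.2, 0.8, 0, 0, 0, 0, 0, -1.35, 0.8, 0, 0, 0, 0, 0, -1.5, 0.8, 0, 0, 0, 0, 0, -1.65, 0.8, 0, 0, 0, 0, 0, -1.8, 0.8, 0, 0, 0, 0, 0, -1.95, 0.8, 0, 0, 0, 0, 0, -2.1, 0.8, 0, 0, 0, 0, 0, -2.198, 0.8, 0, 0, 0, 0, 0, -2.198, 0.8, 0, 0, 0, 0, 0, -2.198, 0.8]

```text
time_s: 22.95
eef_pos: [0.5272, -0.0229, 0.4956]
eef_rot: [0.274, 0.053, 0.96, -0.014]
wrist_force: [-0.0, -0.1, -0.3]
opening: 0.798
grasp_force: 0.0
```

```bash
python3 - <<'E'
from h import *
o=ctrl.get_obs();print(o['time_s'],o['eef_pos'],o['q'].round(3),o['wrist_force'])
c=cam('wrist');im=snap('wrist','w8.png')
f,cx,cy,_=c; c6=(f,cx,cy,np.load('w6T.npy'))
n=-MK[:,2]
def P(r,a,h): return K+h*n+MK@np.array([-r*np.sin(a),r*np.cos(a),0])
def dark(img,cc,a):  # mean grey along blade line outside the hub, top face
    g=cv2.cvtColor(img,cv2.COLOR_BGR2GRAY); v=[]
    for r in list(range(30,40,2)):
        for s in(1,-1):
            u,w=proj(cc,P(s*r*.001,a,.012)); v.append(g[int(round(w)),int(round(u))])
    return np.mean(v)
for nm,cc in(('w6',c6),('w8',c)):
    g=cv2.imread(f'pics/{nm}.png'); A=np.arange(0,np.pi,.05); D=np.array([dark(g,cc,a) for a in A]); i=D<np.min(D)+25
    print(nm,'blade angle',A[i].mean().round(3),A[i].round(2),D.min())
    # pocket brightness pattern: dark nut-hole pixels at pocket radius .06, floor height
    gg=cv2.cvtColor(g,cv2.COLOR_BGR2GRAY)
    r=[]
    for k in range(10):
        a=np.pi/2-0+k*2*np.pi/10; u,w=proj(c6 if nm=='w6' else c,K-.07*n+.02*n+MK@np.array([.06*np.cos(k*.6283),.06*np.sin(k*.6283),0])); r.append((round(u),round(w),int(gg[int(w)-3:int(w)+4,int(u)-3:int(u)+4].min())))
    print(r)
print('blade expected',(.314+2.513)%np.pi)
E
```

```text
22.95 [ 0.52716703 -0.02292097  0.49559794] [-0.324 -0.328  1.779  0.126  1.147 -1.804] [-0.02984678 -0.07442256 -0.33344639]
w6 blade angle 0.308 [0.15 0.2  0.25 0.3  0.45 0.5 ] 72.8
[(314, 114, 107), (348, 125, 180), (368, 154, 173), (366, 188, 178), (346, 214, 60), (314, 223, 60), (282, 214, 68), (262, 188, 71), (260, 154, 71), (280, 125, 64)]
w8 blade angle 2.857 [2.6  2.65 2.85 2.9  2.95 3.   3.05] 76.4
[(316, 107, 113), (349, 118, 177), (369, 147, 173), (368, 180, 175), (348, 206, 165), (316, 216, 165), (285, 206, 163), (265, 181, 175), (263, 147, 73), (282, 118, 70)]
blade expected 2.827
```

Four more pockets are now empty, two nuts remain in the pan, and the blade is at four clicks. I'll check the bowl's place once before handing in.

```bash
python3 - <<'E'
from h import *
s=cam('scene');im=snap('scene','s4.png');g=cv2.cvtColor(im,cv2.COLOR_RGB2GRAY)
F=np.array([np.cos(-.105),np.sin(-.105),0]);B=np.array([.646,-.034,0])
print('expected tip/base px',proj(s,B-.153*F+[0,0,.06]),proj(s,B-.065*F+[0,0,.06]))
x0,y0=300,195; m=((g[y0:250,x0:355]<45)*255).astype(np.uint8)
for k in cv2.findContours(m,cv2.RETR_EXTERNAL,cv2.CHAIN_APPROX_NONE)[0]:
    if cv2.contourArea(k)>15:
        r=cv2.minAreaRect(k);b=cv2.boxPoints(r)+[x0,y0];print(r[1],b.round(1).tolist())
w=cam('wrist');gw=cv2.imread('pics/w8.png',0);print('wrist tip/base',proj(w,B-.153*F+[0,0,.06]),proj(w,B-.065*F+[0,0,.06]))
for v in range(2,60,8): print(v,gw[v,285:350:5].tolist())
E
```

```text
expected tip/base px (np.float64(317.5379141402452), np.float64(237.65345347646726)) (np.float64(337.6461147837007), np.float64(222.05097857044265))
(3.1999998092651367, 17.799999237060547) [[323.4, 231.9], [337.7, 221.2], [339.6, 223.8], [325.4, 234.5]]
wrist tip/base (np.float64(315.30083469893736), np.float64(-96.52698825146118)) (np.float64(315.8214869333236), np.float64(-1.4314216136835398))
2 [189, 191, 187, 186, 186, 101, 76, 73, 88, 145, 203, 207, 200]
10 [188, 189, 189, 114, 109, 253, 248, 245, 240, 106, 125, 131, 161]
18 [198, 145, 109, 106, 127, 248, 242, 239, 244, 120, 101, 101, 129]
26 [172, 140, 197, 157, 162, 159, 141, 146, 159, 161, 160, 222, 115]
34 [248, 148, 149, 149, 150, 146, 144, 233, 237, 247, 88, 107, 111]
42 [103, 145, 147, 142, 139, 144, 144, 145, 210, 118, 158, 131, 112]
50 [102, 147, 153, 129, 160, 163, 158, 144, 93, 100, 91, 97, 126]
58 [105, 118, 110, 113, 113, 120, 113, 116, 110, 112, 115, 145, 112]
```

```bash
python3 -c "
from bench import ctrl
print(ctrl.hand_in())"
```

```text
the job is handed in; nothing more can be done
None
```

I handed the job in: the bowl stands under the spout with its handle to the front, and the knob is at four clicks. Four wheel pockets have emptied and two nuts remain in the pan; I did not view the nuts in the bowl itself, and the hand-in gave no verdict.

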